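# Lock a wafer box by its corner catches

### The arm

A 6-joint arm with a two-finger parallel gripper is mounted at the origin on the work surface. World frame = base frame: x ahead of the robot, y to its left, z up, the work surface at z = 0. Lengths are in m, angles in degrees, forces in N, time in s.
With the tool pointing down it reaches from about 0.25 to 0.725 m from the base axis. Payload 9.7 kg.
Tool frame: the origin (TCP) lies at the very end of the fingers, on their centre line; the grasp point (between the pads) lies 19 mm behind it; y points along the fingers, x is the direction in which the jaws open and shut, and the axes are right-handed (so a half turn about y gives the same grasp; the last joint's range is limited). The gripper opens to 85 mm and grips with 20 to 120 N. Pads are 22 mm wide; open, the fingers measure 114 mm over their backs; the gripper's body (76 mm by 85 mm) begins 54 mm behind the grasp point. The pads swing forward as they close: fully open they stand 13 mm farther back than shut.
Start: joints at [-70.187, 4.979, 10.078, 95.1, 0, 90], TCP at [0.186, -0.517, 0.194] pointing down, gripper open.
Joint ranges: [-179.16, 179.16], [-48.56, 103.87], [-65.8, 70.77], [-126.05, 130.52], [-82.76, 87.17], [-180, 180]. Speed limits (degrees/s): [127.2, 127.2, 147.25, 180, 180, 180].

### API

Orientations are given as [roll, pitch, yaw] about the fixed x, y, z axes, in that order (R = Rz(yaw) Ry(pitch) Rx(roll)).
In Python, from workcell import bot gives the robot as it stands.
- The arm moves only by the shell command python3 -m jog 'ROWS' [FORCE]. ROWS is JSON, a list of rows, each a list of 7 numbers: the closure, from 0 (fully open) to 1 (shut), then the shift along the world's x, y, z in units of 25 mm (1.0 is 25 mm), then the turn, a rotation vector about the world's x, y, z in units of 5 degrees (1.0 is 5 degrees). A call has 1 to 5 rows; each row is the pose to reach, as a shift and turn from the pose commanded when the call began; what a row does not reach only later rows make up. A row lasts 1/10 s, in which the tool goes at most 50 mm and 8.59 degrees, less where a joint would pass 70% of its speed; a pose out of reach is approached as far as the arm can. A call with a gripper value outside its range is refused whole. The fingers move at their own pace and stop on an object; FORCE is the grip in N (left out, the last holds). Time passes only in rows, so rows that repeat a pose let the fingers close. It gives the time, the measured TCP pose, the force and the opening at its end, in the units of the state.
- bot.get_obs(): the state, without advancing time (a new reading comes with each control period).
- bot.camera(name): name is "scene" or "top" or "wrist"; returns (picture, depth): 400x640x3 uint8, red, green, blue; 400x640 float32, m along the optical axis (not along the pixel's ray), 0 where there is no reading.
- bot.camera_model(name): a dict with "fx", "fy", "cx", "cy" (pixels), "k1" (the pictures are not rectified: a ray, as slopes to the right and down, at radius r is drawn at 1 + k1 r^2 times it, then the intrinsics apply), "rvec" (rotation vector, rad) and "tvec" (3), from world to camera coordinates, as OpenCV has them; the wrist camera has in their place "tool_from_camera" (4x4, takes a point from camera to tool coordinates, whose origin is the TCP and whose axes are the tool frame's). Camera axes: x right, y down, z forward; pixel columns grow to the right and rows downward; lengths in m; the calibration is good to about 2 mm. A picture is of the moment at which its call begins: read the wrist's pose just before it. camera_model takes no time and is no camera call.
- bot.job_done(): hands the job in, once; it reports no verdict.
Trained networks look in the newest picture that a camera, given by its name, has taken for a name from the list of things; names that differ only in an ending like _2 or _b are one class to them, and where a whole thing is asked for, a point or a joint stands for the part that bears it (a point fixed in the world has none). Each returns a list of dicts, best first, with "conf" (0 to 1); they miss things now and then, are a little off and sometimes report something else, mostly with a low value. They report only what shows in the picture. A call takes as long as a camera call.
- bot.regions_of(camera, label): "pixels" (400x640 bool, what is visible of it) and "point" ([row, column] in pixels, amid what is visible of it).
The state is a dict: "time": time; "q": joint angles; "qd": joint speeds; "joint_efforts": joint torques, N m; "ee_pos": TCP position; "tcp_rot": TCP orientation; "wrist_force": force on the tool from outside, world axes, zero at the start; "torque": the same for the moment, N m; "opening": finger opening in m.
Only numpy, scipy, OpenCV 4.12 (cv2) and the standard library are available. Lean on these libraries where they do the work, as an engineer would, in place of code of your own. Each camera call takes 0.05 s, during which the arm holds its last target. There are 200 camera calls.

### The job

Lock the lid of the flat wafer box by pressing its four corner catches fully down with the fingertips, one after another and each with a light push: first the catch at the cut-off corner, then the one diagonally opposite, then the other catch on the side with the handle, and the remaining one last. Do not pick up, tip or shove the box, and leave the token on its lid and everything round it where it is.

Things in the scene. Friction and masses are not known exactly. Their poses are not given: they have to be found in the camera images.
- wafer_box: flat black wafer box, loose, 1.7 kg, turned any way about vertical: 204 mm square base 12 mm thick, one corner cut off (46 mm); round clear lid (134 mm across, top at 46 mm) over dark wafers; steel loop handle on one side; a grey push catch in a black housing (34 mm square, top at 36 mm) at each corner. Origin: underside centre; handle side is -x, cut corner at -x, -y, z up
- box_handle (a point): middle of the steel loop handle of the wafer box, 134 mm from the box centre along the box's -x, 8 mm above the table
- catch_a_top (a point): centre of the top face of the grey square push catch at the CUT-OFF corner of the base (box frame x -66, y -66 mm). The top face is 26 mm square (turned 45 degrees to the box sides), 52 mm above the table when fully up and 42 mm when fully down; this point moves with the catch
- catch_b_top (a point): centre of the top face of the grey square push catch at the other end of the handle side (box frame x -66, y +66 mm). The top face is 26 mm square (turned 45 degrees to the box sides), 52 mm above the table when fully up and 42 mm when fully down; this point moves with the catch
- catch_c_top (a point): centre of the top face of the grey square push catch diagonally opposite the cut-off corner (box frame x +66, y +66 mm). The top face is 26 mm square (turned 45 degrees to the box sides), 52 mm above the table when fully up and 42 mm when fully down; this point moves with the catch
- catch_d_top (a point): centre of the top face of the grey square push catch at the remaining corner, diagonally opposite catch_b (box frame x +66, y -66 mm). The top face is 26 mm square (turned 45 degrees to the box sides), 52 mm above the table when fully up and 42 mm when fully down; this point moves with the catch
- catch_a (a joint): how far that catch is pushed down, in m: 0 up, 0.010 fully down at a hard stop. It slides straight down against about 4 N of friction, has no spring and stays where it is left. At the start it is 0 to 0.002
- catch_b (a joint): how far that catch is pushed down, in m: 0 up, 0.010 fully down at a hard stop. It slides straight down against about 4 N of friction, has no spring and stays where it is left. At the start it is 0 to 0.002
- catch_c (a joint): how far that catch is pushed down, in m: 0 up, 0.010 fully down at a hard stop. It slides straight down against about 4 N of friction, has no spring and stays where it is left. At the start it is 0 to 0.002
- catch_d (a joint): how far that catch is pushed down, in m: 0 up, 0.010 fully down at a hard stop. It slides straight down against about 4 N of friction, has no spring and stays where it is left. At the start it is 0 to 0.002
- token: small steel pick-up token with a knob, 38 mm across, 22 mm tall, standing in the middle of the wafer box's lid; bystander. Origin: centre of its underside
- tape: roll of clear tape lying flat, 64 mm across, 19 mm tall, beside the wafer box on the side away from the handle; bystander. Origin: centre of its underside
- jar: small closed jar, 44 mm across, 50 mm tall, standing beside the wafer box; bystander. Origin: centre of its underside
- weight: steel knobbed weight, 40 mm across, 46 mm tall, standing beside the wafer box, opposite the jar; bystander. Origin: centre of its underside
- mouse: black computer mouse, 105 x 60 x 34 mm, far to the left on the table; bystander. Origin: centre of its underside
- tweezers: flat steel wafer tweezers about 150 mm long, 8 mm thick, far to the right; bystander. Origin: mid-length, underside
- screwdriver: screwdriver about 170 mm long, lying far to the right; bystander. Origin: on its underside

How it is judged:
By the outcome, as a careful person would: the job done as asked, in the order asked, and still so for the second after the job is handed in, with the robot touching nothing.
It also fails if it takes over 64 s, if anything falls off the work surface, if the arm or the gripper's body presses on something with over 40 N, if the wrist force passes 120 N, or if a joint passes its speed limit or range.

## Working session

There is one attempt and no reset: what is moved stays moved. The work goes in short steps, Python scripts to look and compute and a shell command to move; the robot and the scene stay as the last step left them, time stands still between calls to the robot, and variables do not carry over. Pictures are saved under pics/ and viewed, about 8 in all and at most 12, crops included, and the job is handed in when it is done.

```bash
mkdir -p pics; ls; cat > h.py <<'E'
import numpy as np, cv2
from workcell import bot
from scipy.spatial.transform import Rotation as R
def world(cam,depth,obs=None):
    m=bot.camera_model(cam); K=np.array([[m['fx'],0,m['cx']],[0,m['fy'],m['cy']],[0,0,1.]])
    v,u=np.mgrid[0:400,0:640].astype(float)
    p=cv2.undistortPoints(np.stack([u.ravel(),v.ravel()],1)[:,None],K,np.array([m['k1'],0,0,0.]))[:,0]
    z=depth.ravel(); P=np.c_[p*z[:,None],z]
    if 'rvec' in m:
        Rm=cv2.Rodrigues(np.array(m['rvec'],float))[0]; W=(P-np.array(m['tvec']).ravel())@Rm
    else:
        T=np.array(m['tool_from_camera']); P=P@T[:3,:3].T+T[:3,3]
        W=P@R.from_euler('xyz',obs['tcp_rot'],degrees=True).as_matrix().T+obs['ee_pos']
    W[z==0]=np.nan
    return W.reshape(400,640,3)
E
python3 - <<'E'
from h import *
print(bot.get_obs())
im,d=bot.camera('top'); cv2.imwrite('pics/top.png',im[:,:,::-1])
W=world('top',d); np.savez('top.npz',im=im,W=W)
for n in ['wafer_box','box_handle','catch_a_top','token','tape','jar','weight']:
    for r in bot.regions_of('top',n)[:6]:
        p=W[r['pixels']]; print(n,round(r['conf'],2),np.round(r['point']),r['pixels'].sum(),np.nanmedian(p,0).round(4),np.nanpercentile(p[:,2],95).round(4))
im,d=bot.camera('scene'); cv2.imwrite('pics/scene.png',im[:,:,::-1])
E
```

```text
pics
{'time': 0.0, 'q': array([-7.01885857e+01,  5.01297226e+00,  1.00334850e+01,  9.51004503e+01,
       -7.42411865e-04,  8.99981460e+01]), 'qd': array([-0.02727547, -0.03480133,  0.0397865 , -0.00498032, -0.01007058,
        0.02081303]), 'joint_efforts': array([-1.91008185e-03, -5.20388639e+01,  4.64806974e+01,  1.61010318e-02,
       -1.02352506e-04, -3.13895248e-05]), 'ee_pos': array([ 0.18630619, -0.51717439,  0.19335647]), 'tcp_rot': array([-9.00007398e+01,  7.99375896e-02, -7.01867317e+01]), 'wrist_force': array([-0.106036  , -1.0037574 ,  0.59583814]), 'torque': array([ 0.00388507, -0.05032163,  0.01290435]), 'opening': 0.08532036469063306}
wafer_box 0.67 [203. 317.] 4933 [ 0.5349 -0.0069  0.0168] 0.0501
box_handle 0.86 [203. 318.] 5221 [ 0.5338 -0.0088  0.0155] 0.0502
token 0.47 [199. 321.] 155 [ 0.545  -0.0168  0.0543] 0.0687
tape 0.76 [139. 330.] 245 [ 0.7206 -0.0223  0.017 ] 0.0219
tape 0.4 [207. 374.] 177 [ 0.531  -0.1586  0.0321] 0.0471
jar 0.49 [198. 269.] 231 [0.539  0.1363 0.0477] 0.0519
weight 0.59 [208. 371.] 154 [ 0.531  -0.1581  0.0329] 0.0474
weight 0.49 [222. 295.] 87 [0.4797 0.0559 0.0512] 0.0553
```

View pics/top.png

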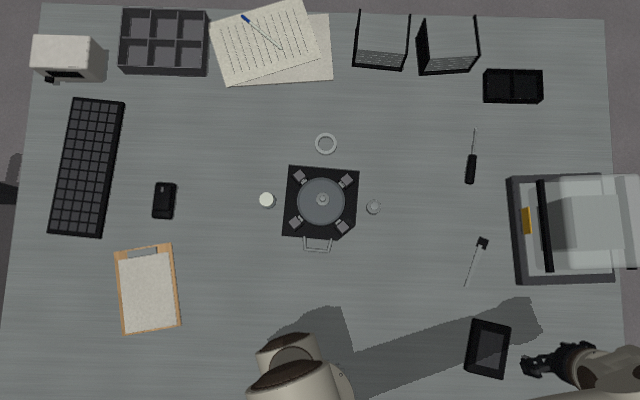

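The top view shows the box around pixel (320,202), with the handle at (317,246) towards the robot and the cut corner at about (350,238), which is world -x,-y. The catches are near (299,174), (347,180), (343,228) and (295,222). Next I'll fit the box pose.

```bash
cat > fit.py <<'E'
from h import *
from scipy.optimize import least_squares
def fit(W,im,c0=(0.54,-0.012)):
    m=(abs(W[...,0]-c0[0])<.12)&(abs(W[...,1]-c0[1])<.12)
    r=np.hypot(W[...,0]-c0[0],W[...,1]-c0[1])
    m&=(W[...,2]>.036)&(W[...,2]<.062)&(r>.072)&(r<.125)&(im.mean(2)>70)
    n,l,s,_=cv2.connectedComponentsWithStats(m.astype(np.uint8))
    out=[]
    for i in range(1,n):
        if s[i,4]>25:
            p=W[l==i]; c,sz,a=cv2.minAreaRect(p[:,:2].astype(np.float32)*1000)
            out.append((p.mean(0),np.array(c)/1000,sz,a,np.median(p[:,2])))
            print(s[i,4],p.mean(0).round(4),np.round(c,1),np.round(sz,1),round(a,1),'z',np.median(p[:,2]).round(4))
    return out
E
python3 - <<'E'
from fit import *
f=np.load('top.npz'); fit(f['W'],f['im'])
im=f['im'][150:265,255:390]; cv2.imwrite('pics/crop.png',cv2.resize(im[:,:,::-1],None,fx=5.5,fy=5.5,interpolation=cv2.INTER_CUBIC)[:600])
E
```

```text
78 [0.6111 0.0498 0.0501] [611.2  49.6] [23.5 25.4] 39.2 z 0.0499
94 [ 0.6015 -0.0804  0.0482] [600.3 -79. ] [25.1 36.2] 42.9 z 0.0491
90 [0.4802 0.0562 0.0504] [482.   54.3] [24.2 32.6] 38.3 z 0.0511
85 [ 0.4716 -0.0742  0.0506] [471.8 -74.3] [24.7 25.1] 40.0 z 0.0504
```

```bash
python3 -m jog '[[1,1.8,1.8,0.5,0,0,0],[1,3.6,3.6,0.5,0,0,0],[1,5.4,5.4,0.5,0,0,0],[1,6.5,7.2,0.5,0,0,0],[1,6.5,9,0.5,0,0,0]]' 20
```

```text
time: 0.95
ee_pos: [0.3396, -0.3235, 0.206]
tcp_rot: [-90.0, 0.0, -70.2]
wrist_force: [0.6, 0.2, 0.5]
opening: 0.0125
```

View pics/crop.png

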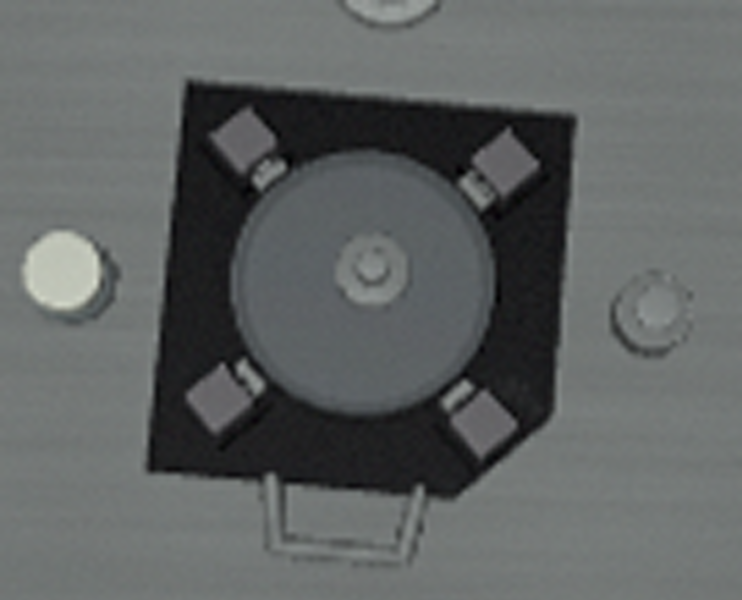

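```bash
python3 -m jog '[[1,1.8,2.5,0,0,0,1.2],[1,3.5,5,0,0,0,2.4],[1,5.3,7.5,-0.8,0,0,3.6],[1,5.3,10,-1.6,0,0,4.37],[1,5.3,10,-2.4,0,0,4.37]]'
python3 -m jog '[[1,0,0,0,0,0,0],[1,0,0,0,0,0,0]]'
python3 - <<'E'
from fit import *
o=bot.get_obs(); im,d=bot.camera('wrist'); cv2.imwrite('pics/w1.png',im[:,:,::-1])
W=world('wrist',d,o); np.savez('w1.npz',im=im,W=W)
print(o['ee_pos'],o['tcp_rot'],o['wrist_force'])
fit(W,im,(0.5414,-0.0122))
rc=bot.regions_of('wrist','catch_a_top')
for r in rc: p=W[r['pixels']]; print(r['conf'],r['point'],np.nanmedian(p,0))
E
```

```text
time: 1.45
ee_pos: [0.4574, -0.1126, 0.1668]
tcp_rot: [-89.9, -0.1, -48.2]
wrist_force: [1.1, -0.3, -0.4]
opening: 0.0001
time: 1.65
ee_pos: [0.4561, -0.1136, 0.1659]
tcp_rot: [-90.0, 0.0, -48.2]
wrist_force: [0.4, -0.0, 0.6]
opening: -0.0001
[ 0.45614491 -0.113578    0.16587089] [-9.00356554e+01  2.98720602e-02 -4.81807959e+01] [ 0.35670036 -0.00609413  0.57443511]
953 [0.4767 0.0547 0.0517] [476.4  54.9] [19.7 26.1] 41.2 z 0.0517
114 [0.4901 0.0427 0.0367] [489.8  43.9] [17.5  9.2] 43.5 z 0.0365
132 [ 0.5902 -0.0705  0.0367] [590.9 -70.3] [18.3  8.9] 38.4 z 0.0367
999 [ 0.6001 -0.0841  0.0505] [600.2 -84.4] [20.4 25.3] 42.0 z 0.0506
113 [ 0.4851 -0.0639  0.0367] [484.1 -63.4] [ 9.3 17.1] 41.8 z 0.0366
927 [ 0.471  -0.0746  0.0515] [469.6 -74.6] [26.1 27.1] 42.2 z 0.0516
0.56 [132.3, 296.9] [ 0.47197535 -0.0743408   0.0515234 ]
```

View pics/w1.png

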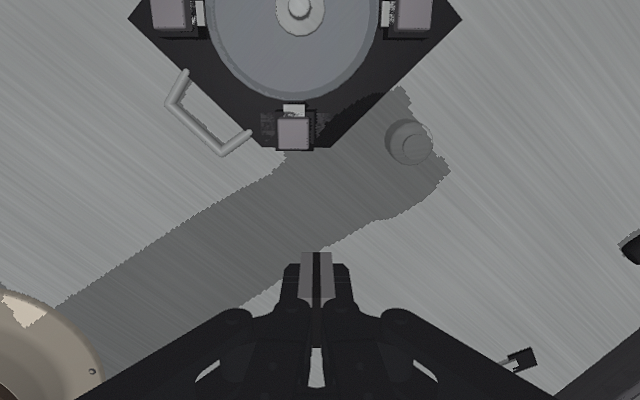

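The wrist view shows catch A at (293,133), clear of everything. The lid clips beside the catches are only 37 mm high, so they aren't in the way. I'll go above A now.

```bash
python3 -m jog '[[1,0.58,1.52,-1,0,0,0],[1,0.58,1.52,-2.5,0,0,0],[1,0.58,1.52,-3.6,0,0,0],[1,0.58,1.52,-4.1,0,0,0],[1,0.58,1.52,-4.1,0,0,0]]'
python3 -m jog '[[1,0,0,0,0,0,0],[1,0,0,0,0,0,0]]'
python3 -c "
from h import *
o=bot.get_obs();print(o['ee_pos'],o['wrist_force'])
im,d=bot.camera('wrist'); cv2.imwrite('pics/w2.png',im[:,:,::-1])"
```

```text
time: 2.25
ee_pos: [0.4699, -0.0775, 0.0629]
tcp_rot: [-90.1, 0.1, -48.5]
wrist_force: [0.9, 1.0, 0.5]
opening: -0.0
time: 2.45
ee_pos: [0.4717, -0.0772, 0.0655]
tcp_rot: [-89.9, -0.1, -48.4]
wrist_force: [0.6, -0.3, -0.2]
opening: -0.0002
[ 0.47166323 -0.07718847  0.06550066] [ 0.59428961 -0.309504   -0.2300746 ]
```

View pics/w2.png

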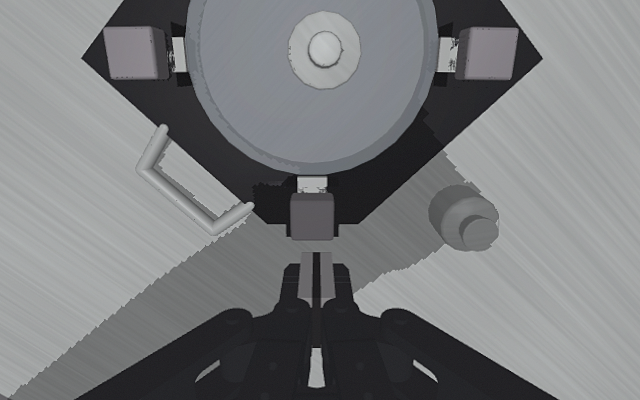

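```bash
python3 - <<'E'
from fit import *
m=bot.camera_model('wrist'); T=np.linalg.inv(np.array(m['tool_from_camera']))
for y in (0,.0135):
    p=T[:3]@[0,y,0,1]; print(p, m['fx']*p[0]/p[2]+m['cx'], m['fy']*p[1]/p[2]+m['cy'])
o=bot.get_obs(); im,d=bot.camera('wrist'); W=world('wrist',d,o)
fit(W,im,(0.5414,-0.0122))
t=W[250:262,303:332].reshape(-1,3); print(o['ee_pos'],np.nanmedian(t,0)); fit
for r in (245,252,256,262,270): print(r, W[r,[308,325]].round(4).tolist())
E
```

```text
[-2.92811431e-05  1.93419208e-02  1.97104280e-01] 315.97025807009464 232.34965652681058
[-2.43578631e-05  1.49467447e-02  2.09868778e-01] 315.9817813849388 222.80634093347462
2607 [0.4793 0.0565 0.0517] [479.2  57.2] [27.2 27. ] 44.6 z 0.0518
2663 [ 0.6019 -0.0815  0.0502] [602.4 -82.5] [25.5 26.3] 42.2 z 0.0505
174 [0.4921 0.0434 0.0366] [491.3  42.7] [17.7  4.8] 39.8 z 0.0366
321 [ 0.5908 -0.0701  0.0366] [591.  -70.1] [18.1  8.9] 40.1 z 0.0365
2270 [ 0.474  -0.0719  0.0489] [474.2 -71.3] [35.8 25.3] 42.4 z 0.0514
[ 0.47162845 -0.07705183  0.06531226] [ 0.47822723 -0.07193887  0.11014396]
245 [[0.4375, -0.0993, 0.0003], [0.4464, -0.1088, 0.001]]
252 [[0.4761, -0.0683, 0.1062], [0.4807, -0.0742, 0.1052]]
256 [[0.4765, -0.0681, 0.1106], [0.4813, -0.0735, 0.1105]]
262 [[0.4769, -0.0679, 0.1165], [0.4811, -0.0736, 0.1154]]
270 [[0.4769, -0.0681, 0.1226], [0.4809, -0.0735, 0.1216]]
```

```bash
python3 -m jog '[[1,0,0.04,-0.2,0,0,0],[1,0,0.04,-0.4,0,0,0],[1,0,0.04,-0.4,0,0,0]]'
python3 -m jog '[[1,0,0,-0.06,0,0,0],[1,0,0,-0.12,0,0,0],[1,0,0,-0.16,0,0,0],[1,0,0,-0.2,0,0,0]]'
```

```text
time: 2.85
ee_pos: [0.4702, -0.0754, 0.0528]
tcp_rot: [-90.0, 0.1, -48.3]
wrist_force: [0.4, 0.5, -0.6]
opening: -0.0002
time: 3.25
ee_pos: [0.4707, -0.0756, 0.0486]
tcp_rot: [-90.0, -0.0, -48.3]
wrist_force: [-1.0, -0.4, 0.5]
opening: -0.0
```

```bash
python3 - <<'E'
from fit import *
o=bot.get_obs(); im,d=bot.camera('scene')
m=bot.camera_model('scene'); K=np.array([[m['fx'],0,m['cx']],[0,m['fy'],m['cy']],[0,0,1.]])
pts=np.array([o['ee_pos'],[.471,-.0745,.0515],[.471,-.0745,.0415]])
px=cv2.projectPoints(pts,np.array(m['rvec'],float),np.array(m['tvec'],float),K,np.array([m['k1'],0,0,0.]))[0][:,0]
print(px,o['wrist_force'])
x,y=px[0].astype(int); x0=max(x-70,0);y0=max(y-60,0)
cv2.imwrite('pics/s1.png',cv2.resize(im[y0:y0+100,x0:x0+133,::-1],None,fx=6,fy=6,interpolation=cv2.INTER_CUBIC)); print(x0,y0)
o=bot.get_obs(); im,d=bot.camera('wrist'); fit(world('wrist',d,o),im,(0.5414,-0.0122))
E
```

```text
[[272.92640282 209.9950928 ]
 [273.13434448 208.99677117]
 [273.45295358 211.87025636]] [-1.03125114 -0.42075434  0.49205973]
202 149
3166 [0.4794 0.0565 0.0517] [478.2  58.8] [27.6 30.8] 41.0 z 0.0518
3583 [ 0.6009 -0.0808  0.0494] [602.8 -81.6] [27.8 28.1] 40.6 z 0.0503
423 [0.4902 0.0443 0.0367] [489.9  44.1] [17.7  9.2] 42.7 z 0.0366
213 [ 0.5899 -0.0682  0.0366] [589.7 -68.3] [18.1  4.6] 40.8 z 0.0366
2632 [ 0.4746 -0.0713  0.0485] [472.8 -71.8] [38.5 26.9] 42.8 z 0.0514
```

View pics/s1.png

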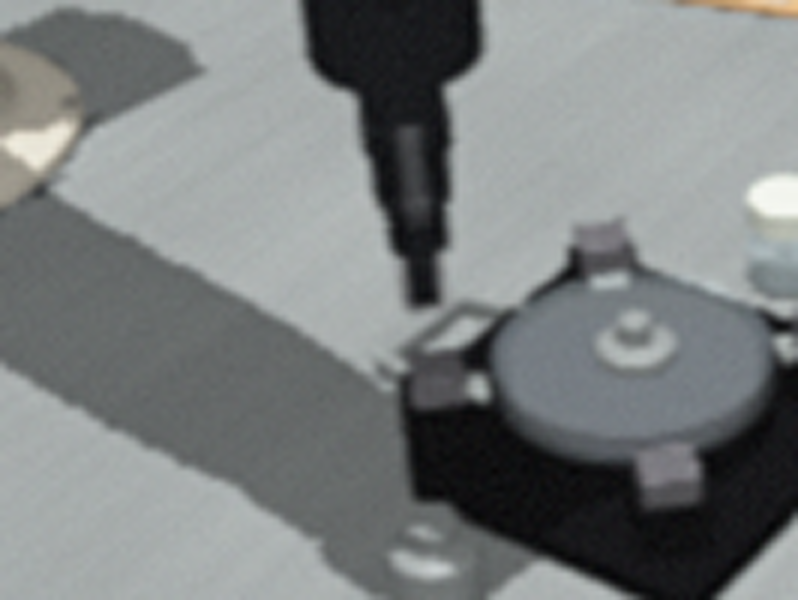

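The scene view shows the visible fingertip at about (273,200). It is on the right axis but roughly 38 mm above the catch, although the reported TCP is already at catch height. There is no contact force, and the wrist depth gave the same offset. So the real tip sits about 38–40 mm behind the reported TCP, and I'll go down by force from here.

```bash
python3 -m jog '[[1,0,0,-0.4,0,0,0],[1,0,0,-0.8,0,0,0],[1,0,0,-1,0,0,0],[1,0,0,-1,0,0,0]]'
python3 -m jog '[[1,0,0,-0.06,0,0,0],[1,0,0,-0.12,0,0,0],[1,0,0,-0.16,0,0,0],[1,0,0,-0.2,0,0,0]]'
```

```text
time: 3.75
ee_pos: [0.4699, -0.0754, 0.0223]
tcp_rot: [-90.1, 0.1, -48.3]
wrist_force: [-0.0, -0.6, 0.3]
opening: 0.0001
time: 4.15
ee_pos: [0.4708, -0.0756, 0.0188]
tcp_rot: [-90.0, -0.0, -48.3]
wrist_force: [0.6, 0.6, -0.4]
opening: -0.0001
```

```bash
python3 -m jog '[[1,0,0,-0.04,0,0,0],[1,0,0,-0.08,0,0,0]]'; python3 -m jog '[[1,0,0,-0.04,0,0,0],[1,0,0,-0.08,0,0,0]]'; python3 -c "
from fit import *
o=bot.get_obs(); im,d=bot.camera('wrist'); W=world('wrist',d,o); fit(W,im,(0.5414,-0.0122)); cv2.imwrite('pics/w3.png',im[:,:,::-1])"
```

```text
time: 4.35
ee_pos: [0.4708, -0.0756, 0.0166]
tcp_rot: [-90.0, -0.0, -48.3]
wrist_force: [0.7, 0.2, -0.2]
opening: -0.0002
time: 4.55
ee_pos: [0.4707, -0.0755, 0.0145]
tcp_rot: [-90.0, 0.0, -48.3]
wrist_force: [0.9, 0.8, 0.6]
opening: 0.0001
5957 [0.481  0.0547 0.0501] [479.1  56.7] [26.1 27. ] 42.0 z 0.0515
6217 [ 0.5997 -0.0794  0.0481] [601.6 -80.3] [28.1 38.3] 41.7 z 0.0502
347 [0.4911 0.0424 0.0366] [490.8  43.1] [18.  7.] 40.9 z 0.0365
2235 [ 0.4793 -0.067   0.0472] [479.1 -67.1] [22.7 25.8] 43.1 z 0.0504
```

```bash
python3 -m jog '[[1,0,0,-0.04,0,0,0],[1,0,0,-0.08,0,0,0]]'; python3 -m jog '[[1,0,0,-0.04,0,0,0],[1,0,0,-0.08,0,0,0]]'
```

```text
time: 4.8
ee_pos: [0.4707, -0.0755, 0.0129]
tcp_rot: [-90.0, -0.0, -48.3]
wrist_force: [-1.4, -0.8, 3.5]
opening: -0.0002
time: 5.0
ee_pos: [0.4707, -0.0756, 0.0107]
tcp_rot: [-90.0, -0.0, -48.3]
wrist_force: [-0.8, 0.0, 4.1]
opening: 0.0002
```

View pics/w3.png

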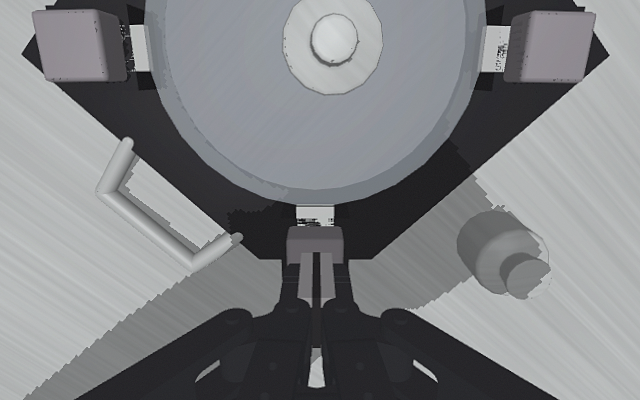

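Contact at TCP z≈0.013 with about 4 N, which is sliding friction. The view shows the fingertips centred on catch A at (316,245).

```bash
python3 -m jog '[[1,0,0,-0.05,0,0,0],[1,0,0,-0.1,0,0,0],[1,0,0,-0.15,0,0,0],[1,0,0,-0.2,0,0,0]]'; python3 -m jog '[[1,0,0,-0.03,0,0,0],[1,0,0,-0.06,0,0,0]]'
```

```text
time: 5.4
ee_pos: [0.4707, -0.0756, 0.0055]
tcp_rot: [-90.0, 0.0, -48.3]
wrist_force: [-1.1, 0.2, 3.5]
opening: -0.0001
time: 5.6
ee_pos: [0.4708, -0.0756, 0.0047]
tcp_rot: [-90.0, -0.0, -48.3]
wrist_force: [-6.0, 0.5, 14.8]
opening: 0.0002
```

Catch A hit its hard stop at about 15 N. Next I'll raise straight up, check it, and go across to C.

```bash
python3 -m jog '[[1,0,0,0.8,0,0,0],[1,0,0,2,0,0,0],[1,0,0,3,0,0,0],[1,0,0,3,0,0,0]]'
python3 -c "
from fit import *
o=bot.get_obs(); im,d=bot.camera('wrist'); W=world('wrist',d,o); fit(W,im,(0.5414,-0.0122))"
python3 -m jog '[[1,1.4,1.25,0,0,0,0],[1,2.8,2.5,0,0,0,0],[1,4.2,3.75,0,0,0,0],[1,5.6,5,0,0,0,0],[1,5.64,5.04,0,0,0,0]]'
python3 -m jog '[[1,0,0,-0.8,0,0,0],[1,0,0,-1.6,0,0,0],[1,0,0,-2.1,0,0,0],[1,0,0,-2.1,0,0,0]]'
```

```text
time: 6.0
ee_pos: [0.4725, -0.0758, 0.0822]
tcp_rot: [-89.8, -0.2, -48.3]
wrist_force: [-0.3, 0.1, 0.6]
opening: -0.0
2185 [0.4792 0.0566 0.0517] [479.4  57.5] [27.  26.5] 41.2 z 0.0518
2164 [ 0.6022 -0.0819  0.0504] [602.7 -82. ] [27.  26.2] 42.2 z 0.0504
274 [0.4905 0.0445 0.0367] [490.2  44.2] [18.2  9. ] 42.5 z 0.0366
280 [ 0.5911 -0.0703  0.0367] [591.1 -69.9] [18.2  8.5] 40.5 z 0.0366
1583 [ 0.4733 -0.0724  0.0414] [474.4 -71.1] [34.8 25.1] 41.7 z 0.042
time: 6.55
ee_pos: [0.6136, 0.0538, 0.0752]
tcp_rot: [-90.1, 0.1, -48.2]
wrist_force: [-1.4, 0.1, -0.4]
opening: -0.0002
time: 6.95
ee_pos: [0.6098, 0.05, 0.0239]
tcp_rot: [-90.2, 0.1, -48.4]
wrist_force: [0.3, 0.5, 1.1]
opening: 0.0005
```

```bash
python3 -m jog '[[1,0,0,-0.1,0,0,0],[1,0,0,-0.2,0,0,0],[1,0,0,-0.3,0,0,0],[1,0,0,-0.4,0,0,0]]'; python3 -m jog '[[1,0,0,-0.04,0,0,0],[1,0,0,-0.08,0,0,0],[1,0,0,-0.12,0,0,0],[1,0,0,-0.16,0,0,0]]'
```

```text
time: 7.35
ee_pos: [0.612, 0.0504, 0.0171]
tcp_rot: [-90.0, -0.0, -48.3]
wrist_force: [0.5, 0.8, 0.1]
opening: 0.0003
time: 7.75
ee_pos: [0.6118, 0.0505, 0.013]
tcp_rot: [-90.0, -0.0, -48.3]
wrist_force: [-1.7, -0.4, 3.1]
opening: -0.0004
```

```bash
python3 -m jog '[[1,0,0,-0.07,0,0,0],[1,0,0,-0.14,0,0,0],[1,0,0,-0.21,0,0,0],[1,0,0,-0.28,0,0,0]]'; python3 -m jog '[[1,0,0,-0.03,0,0,0],[1,0,0,-0.06,0,0,0]]'
```

```text
time: 8.15
ee_pos: [0.6118, 0.0505, 0.0056]
tcp_rot: [-90.0, -0.0, -48.3]
wrist_force: [-1.7, 0.7, 3.5]
opening: 0.0004
time: 8.35
ee_pos: [0.6119, 0.0505, 0.0048]
tcp_rot: [-90.0, -0.0, -48.3]
wrist_force: [-4.3, -0.3, 12.4]
opening: 0.0001
```

```bash
python3 -m jog '[[1,0,0,0.8,0,0,0],[1,0,0,2,0,0,0],[1,0,0,3,0,0,0],[1,0,0,3,0,0,0]]'
python3 -m jog '[[1,-1.5,0.1,0,0,0,0],[1,-3,0.2,0,0,0,0],[1,-4.5,0.27,0,0,0,0],[1,-5.34,0.27,0,0,0,0],[1,-5.34,0.27,0,0,0,0]]'
python3 -c "
from fit import *
o=bot.get_obs(); im,d=bot.camera('wrist'); W=world('wrist',d,o); fit(W,im,(0.5414,-0.0122))"
python3 -m jog '[[1,0,0,-0.8,0,0,0],[1,0,0,-1.6,0,0,0],[1,0,0,-2.2,0,0,0],[1,0,0,-2.3,0,0,0],[1,0,0,-2.4,0,0,0]]'
```

```text
time: 8.75
ee_pos: [0.6135, 0.0506, 0.0826]
tcp_rot: [-89.8, -0.2, -48.3]
wrist_force: [-0.6, -0.8, 0.7]
opening: 0.0001
time: 9.25
ee_pos: [0.476, 0.0572, 0.0785]
tcp_rot: [-90.0, 0.0, -48.3]
wrist_force: [-0.2, -0.0, 0.1]
opening: 0.0
2396 [0.6086 0.0487 0.0414] [608.1  46.4] [34.  28.4] 40.2 z 0.0419
1772 [0.4805 0.0586 0.0508] [478.4  55.9] [28.6 28.2] 41.2 z 0.0517
1709 [ 0.6029 -0.0794  0.0494] [602.4 -81.8] [25.9 28.3] 40.8 z 0.0504
156 [0.4915 0.0431 0.0367] [491.1  43.4] [18.1  6.4] 41.1 z 0.0367
111 [ 0.5921 -0.0679  0.0366] [590.1 -68.4] [17.8  8.4] 30.0 z 0.0365
1020 [ 0.4763 -0.0704  0.0409] [473.2 -73.8] [40.5 28.2] 44.5 z 0.0419
time: 9.8
ee_pos: [0.4784, 0.0572, 0.0189]
tcp_rot: [-90.0, 0.0, -48.3]
wrist_force: [-0.8, -0.5, 0.3]
opening: -0.0003
```

C is down (0.0419) and the box hasn't moved. Now B.

```bash
python3 -m jog '[[1,0,0,-0.06,0,0,0],[1,0,0,-0.12,0,0,0],[1,0,0,-0.18,0,0,0],[1,0,0,-0.24,0,0,0]]'; python3 -m jog '[[1,0,0,-0.07,0,0,0],[1,0,0,-0.14,0,0,0],[1,0,0,-0.21,0,0,0],[1,0,0,-0.28,0,0,0]]'; python3 -m jog '[[1,0,0,-0.03,0,0,0],[1,0,0,-0.06,0,0,0]]'
```

```text
time: 10.2
ee_pos: [0.4786, 0.0572, 0.0137]
tcp_rot: [-89.9, -0.0, -48.3]
wrist_force: [-1.3, 0.2, 4.0]
opening: 0.0003
time: 10.6
ee_pos: [0.4785, 0.0572, 0.0062]
tcp_rot: [-90.0, -0.0, -48.3]
wrist_force: [-0.0, 0.0, 4.3]
opening: 0.0
time: 10.8
ee_pos: [0.4785, 0.0572, 0.0048]
tcp_rot: [-90.0, -0.0, -48.3]
wrist_force: [1.0, 0.4, 11.3]
opening: 0.0001
```

```bash
python3 -m jog '[[1,0,0,0.8,0,0,0],[1,0,0,2,0,0,0],[1,0,0,3,0,0,0],[1,0,0,3,0,0,0]]'
python3 -m jog '[[1,1.25,-1.4,0,0,0,0],[1,2.5,-2.8,0,0,0,0],[1,3.75,-4.2,0,0,0,0],[1,5,-5.6,0,0,0,0],[1,5,-5.6,0,0,0,0]]'
python3 -c "
from fit import *
o=bot.get_obs(); im,d=bot.camera('wrist'); W=world('wrist',d,o); fit(W,im,(0.5414,-0.0122))"
python3 -m jog '[[1,0,0,-0.8,0,0,0],[1,0,0,-1.6,0,0,0],[1,0,0,-2.2,0,0,0],[1,0,0,-2.3,0,0,0],[1,0,0,-2.4,0,0,0]]'
```

```text
time: 11.2
ee_pos: [0.4794, 0.0574, 0.0825]
tcp_rot: [-89.8, -0.1, -48.3]
wrist_force: [-0.3, 0.7, -0.4]
opening: 0.0
time: 11.7
ee_pos: [0.6046, -0.0865, 0.0762]
tcp_rot: [-90.2, 0.1, -48.5]
wrist_force: [-1.4, 0.5, -1.2]
opening: 0.0002
2379 [0.6096 0.0476 0.0415] [607.   47.5] [33.8 28.6] 40.9 z 0.042
1455 [0.4804 0.057  0.042 ] [477.7  57. ] [28.6 30.4] 41.6 z 0.0422
1955 [ 0.6029 -0.0799  0.0484] [599.8 -79. ] [25.9 33.7] 41.9 z 0.0504
212 [0.4898 0.045  0.0367] [489.9  44.6] [18.7  8.1] 38.4 z 0.0367
1009 [ 0.4756 -0.0695  0.041 ] [471.8 -73.5] [42.1 26.1] 34.6 z 0.042
time: 12.25
ee_pos: [0.6029, -0.0823, 0.0197]
tcp_rot: [-90.0, 0.0, -48.3]
wrist_force: [0.1, 0.5, -0.5]
opening: -0.0001
```

```bash
python3 -m jog '[[1,0,0,-0.06,0,0,0],[1,0,0,-0.12,0,0,0],[1,0,0,-0.18,0,0,0],[1,0,0,-0.24,0,0,0]]'; python3 -m jog '[[1,0,0,-0.07,0,0,0],[1,0,0,-0.14,0,0,0],[1,0,0,-0.21,0,0,0],[1,0,0,-0.28,0,0,0]]'; python3 -m jog '[[1,0,0,-0.03,0,0,0],[1,0,0,-0.06,0,0,0]]'
```

```text
time: 12.65
ee_pos: [0.6034, -0.0829, 0.014]
tcp_rot: [-90.0, -0.0, -48.3]
wrist_force: [1.0, -0.1, 0.3]
opening: 0.0
time: 13.05
ee_pos: [0.6034, -0.0828, 0.0068]
tcp_rot: [-90.0, -0.0, -48.3]
wrist_force: [-0.8, 0.4, 3.5]
opening: -0.0003
time: 13.25
ee_pos: [0.6034, -0.0828, 0.0052]
tcp_rot: [-90.0, -0.0, -48.3]
wrist_force: [0.4, -0.8, 3.4]
opening: 0.0
```

```bash
python3 -m jog '[[1,0,0,-0.03,0,0,0],[1,0,0,-0.05,0,0,0]]'
```

```text
time: 13.45
ee_pos: [0.6035, -0.0829, 0.0048]
tcp_rot: [-90.0, -0.0, -48.3]
wrist_force: [-4.0, 0.2, 12.2]
opening: -0.0001
```

```bash
python3 -m jog '[[1,0,0,0.8,0,0,0],[1,0,0,2,0,0,0],[1,0,0,4,0,0,0],[1,-2,0,5,0,0,0],[1,-4,0,5,0,0,0]]'; python3 -m jog '[[1,-2,-1,0,0,0,0],[1,-4,-2,0,0,0,0],[1,-4.5,-2,0,0,0,0],[1,-4.5,-2,0,0,0,0]]'
python3 - <<'E'
from fit import *
o=bot.get_obs(); im,d=bot.camera('wrist'); W=world('wrist',d,o); fit(W,im,(0.5414,-0.0122)); cv2.imwrite('pics/w4.png',im[:,:,::-1])
im,d=bot.camera('top'); W=world('top',d)
for n in ['wafer_box','token','tape','jar','weight']:
    for r in bot.regions_of('top',n)[:1]: print(n,round(r['conf'],2),np.round(r['point']),r['pixels'].sum(),np.nanmedian(W[r['pixels']],0).round(4))
f=np.load('top.npz'); df=np.abs(im.astype(int)-f['im']).max(2)
a=np.hstack([f['im'][120:270,240:400],im[120:270,240:400]]); cv2.imwrite('pics/cmp.png',cv2.resize(a[:,:,::-1],None,fx=2.5,fy=2.5))
E
```

```text
time: 13.95
ee_pos: [0.5096, -0.083, 0.1311]
tcp_rot: [-89.9, -0.2, -48.3]
wrist_force: [0.3, -0.1, 0.3]
opening: -0.0001
time: 14.35
ee_pos: [0.3937, -0.1334, 0.1288]
tcp_rot: [-90.0, -0.0, -48.5]
wrist_force: [0.8, -0.4, 0.2]
opening: -0.0003
1586 [ 0.4724 -0.0731  0.0414] [474.2 -71.5] [35.4 25.4] 41.1 z 0.0421
wafer_box 0.64 [204. 318.] 5070 [ 0.5342 -0.0077  0.0158]
token 0.68 [200. 320.] 121 [ 0.5453 -0.0167  0.0556]
tape 0.79 [139. 323.] 265 [ 0.7161 -0.0179  0.0166]
jar 0.64 [180. 345.] 89 [ 0.6026 -0.0817  0.0407]
weight 0.65 [205. 371.] 89 [ 0.537  -0.1515  0.0319]
```

View pics/cmp.png

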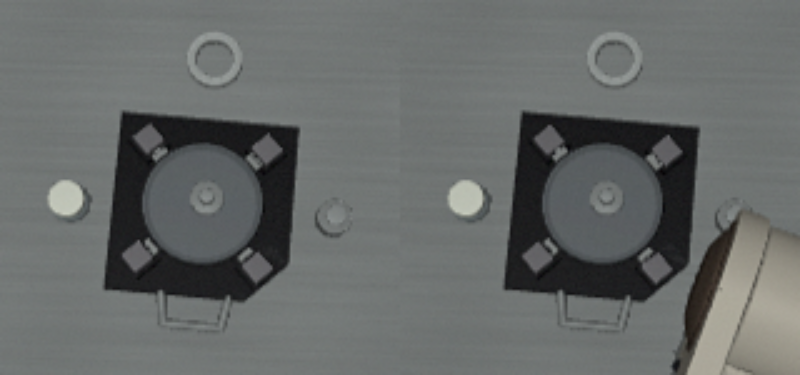

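Before/after comparison: the box, token, tape and jar are unmoved. The part of the weight still in view, at (733,212), matches the earlier picture. The last depth reading of D is 0.041, so it is down too. Handing in.

```bash
python3 -c "
from fit import *
im,d=bot.camera('top'); fit(world('top',d),im,(0.5414,-0.0122))
print(bot.job_done())"
```

```text
78 [0.611  0.0493 0.0414] [609.3  48.4] [29.  23.9] 37.8 z 0.0417
80 [ 0.6026 -0.081   0.0409] [601.2 -78.8] [24.  33.2] 40.4 z 0.0412
83 [0.4804 0.0568 0.0411] [482.4  54.7] [23.9 31.2] 46.4 z 0.0408
83 [ 0.4725 -0.0732  0.0411] [475.6 -71.2] [32.1 24.1] 39.5 z 0.0413
the job is handed in; nothing more can be done
None
```

I pressed all four catches fully down with the shut fingertips, in the order asked: cut-off corner (A), diagonally opposite (C), other handle-side catch (B), then the last one (D). Each slid at about 4 N and I stopped at its hard stop, at 11–15 N. The job was handed in after about 14.5 s of robot time, with the arm backed away and touching nothing.

- **Catches:** The last camera check puts all four catch tops at 41–42 mm above the table, which is fully down.
- **Surroundings:** Before and after pictures show the box, token, tape and jar unmoved. The arm partly hid the weight in the last picture; the part still visible looked unmoved. I did not recheck the mouse, tweezers or screwdriver, but the arm never went near them.
- **Disagreements:**
  - The real fingertips sit about 38 mm behind the reported TCP. Two cameras and the contact force agreed on this, so I worked down by force instead of by TCP height.
  - In the last top picture the network labelled catch D as the jar, so I ignored that result.

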